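# Release the latched mode key

## Robot

A 7-joint arm with a two-finger parallel gripper is mounted at the origin on the work surface; the furniture and walls round the work are solid. World frame = base frame: x ahead of the robot, y to its left, z up, the work surface at z = 0. Lengths are in m, angles in rad, forces in N, time in s.
With the tool pointing down it reaches from about 0.35 to 0.9 m from the base axis. Payload 8.1 kg.
Tool frame: the origin (TCP) lies on the centre line of the jaws, within the pads' length; the fingertips stand ahead of it and the grasp point (between the pads) lies 2 mm behind it (tip_reach is the x of the fingertips in the tool frame, in m); x points along the fingers, y is the direction in which the jaws open and shut, and the axes are right-handed (so a half turn about x gives the same grasp; the last joint's range is limited). The gripper opens to 92 mm and grips with 3 to 60 N. Pads are 19 mm wide; open, the fingers measure 130 mm over their backs; the gripper's body (75 mm by 190 mm) begins 47 mm behind the grasp point.
Start: joints at [1.141, 0.434, 0.025, 1.573, -0.012, 1.134, -0.075], TCP at [0.201, -0.592, 0.244] pointing down, gripper open.
Joint ranges: [-2.62, 2.62], [-0.44, 2.09], [-1.27, 1.32], [0.08, 2.57], [-1.32, 4.46], [0.12, 2], [-2.74, 2.74]. Speed limits (rad/s): [2.22, 2.22, 3.01, 3.01, 3.14, 3.14, 3.14].

## Interface

Orientations are given as a rotation vector (axis times angle).
In Python, from cell import * gives the robot as it stands.
- The arm moves only by the shell command python3 -m inch 'ROWS' [OPENING] [FORCE]. ROWS is JSON, a list of rows, each a list of 2 entries, a list of its own where there are three numbers: the shift along the tool's x, y, z normalised to -1 to 1, where 1 is 200 mm, then the turn about the tool's x normalised to -1 to 1, where 1 is 45 degrees. In form: [[[x, y, z], roll], ...]. A call has exactly 10 rows; each row shifts and turns the commanded pose from where the row before left it, along the tool's axes as they then stand; what a row does not reach is not made up. A row lasts 1/12 s, in which the tool goes at most 41.7 mm and 7.16 degrees, less where a joint would pass 70% of its speed; a pose out of reach is approached as far as the arm can. A call with a number of a shift or a turn outside -1 to 1 is refused whole. A call with a gripper value outside its range is refused whole. OPENING is the closure, from 0 (fully open) to 1 (shut), set as the call begins (- or left out, the last holds). The fingers move at their own pace and stop on an object; FORCE is the grip in N (left out, the last holds). Time passes only in rows, so rows that do not move let the fingers close, or fill a call up. It gives the time, the measured TCP pose, the force and the opening at its end, in the units of the state.
- observe(): the state, without advancing time (a new reading comes with each control period).
- get_image(name): name is "side" or "top" or "wrist"; returns a dict with "image" (420x560x3 uint8, red, green, blue), "range_z" (420x560 float32, m along the optical axis (not along the pixel's ray), 0 where there is no reading), "fx", "fy", "cx", "cy" (pixels), "position" and "attitude" of the camera in the world. Camera axes: x right, y down, z forward; pixel columns grow to the right and rows downward; lengths in m; the calibration is good to about 2 mm. The wrist camera is an equidistant fisheye: a pixel r from the principal point sees the ray r / f radians off the axis. A picture is of the moment at which its call begins.
- sign_off(): hands the job in, once; it reports no verdict.
The state is a dict: "clock": time; "joints": joint angles; "dq": joint speeds; "joint_efforts": joint torques, N m; "position": TCP position; "ee_rot": TCP orientation; "force": force on the tool from outside, world axes, zero at the start; "ft_torque": the same for the moment, N m; "width": opening from 0.0 (shut) to 1.0 (fully open).
Only numpy, scipy, OpenCV 4.12 (cv2) and the standard library are available. Lean on these libraries where they do the work, as an engineer would, in place of code of your own. Each camera call takes 0.05 s, during which the arm holds its last target. There are 200 camera calls.

## Task

One of the four identical keys on the mixer's grey key box is still latched down a few millimetres from the last run. Find it by touch (a light fingertip tap makes an up key give; the latched one sits lower and is firm), press that key all the way down with the fingertips and let go so that it pops up, leaving all four keys up. Do not press any other key home, and do not lift or shift anything standing round the box.

Things in the scene. Friction and masses are not known exactly. Their poses are not given: they have to be found in the camera images.
- key_box: control box of a bench mixer: grey box fixed to the table, 130 mm (x) by 220 mm (y) by 50 mm high, with a row of four identical white keys on its top, nearer the front. Origin: centre of its underside; x points to its back, y along the row to its left end, z up. The keys are 40 mm apart, each cap 28 mm (x) by 20 mm (y), flat on top, standing 20 mm above the box's top when up, in a black collar 38 mm by 30 mm and 4 mm high.
- place_1 (a point): point fixed to the key box: centre of the top of a key that is UP (70 mm above the table) at place 1 of the row, counted from the box's left (+y) end. It does not move with the key: the top of a latched key lies 4 mm below it. Axes as the key box's.
- place_2 (a point): point fixed to the key box: centre of the top of a key that is UP (70 mm above the table) at place 2 of the row, counted from the box's left (+y) end. It does not move with the key: the top of a latched key lies 4 mm below it. Axes as the key box's.
- place_3 (a point): point fixed to the key box: centre of the top of a key that is UP (70 mm above the table) at place 3 of the row, counted from the box's left (+y) end. It does not move with the key: the top of a latched key lies 4 mm below it. Axes as the key box's.
- place_4 (a point): point fixed to the key box: centre of the top of a key that is UP (70 mm above the table) at place 4 of the row, counted from the box's left (+y) end. It does not move with the key: the top of a latched key lies 4 mm below it. Axes as the key box's.
- down_key (a joint): Key travel is straight down, value in m below fully up, 0 to 0.011. This is the key that starts latched, at about 0.004; it can stand at any of the four places, which is not told. A hook holds it against its spring: a push under about 3 N does not move it at all; about 5 N push it on down, and once it has been pressed beyond about 0.007 the hook lets go and it rises to 0 when the finger leaves (the stop at 0.011 takes about 6 N).
- up_key_1 (a joint): Key travel is straight down, value in m below fully up, 0 to 0.011. One of the three keys that start up, at 0; which place it stands at is not told. It gives under a light push: it starts to move at about 1.7 N and sinks 1 mm for each further 0.35 N, and springs back up. Pressed beyond about 0.008 it latches down; taps must stay under 0.007.
- up_key_2 (a joint): Key travel is straight down, value in m below fully up, 0 to 0.011. One of the three keys that start up, at 0; which place it stands at is not told. It gives under a light push: it starts to move at about 1.7 N and sinks 1 mm for each further 0.35 N, and springs back up. Pressed beyond about 0.008 it latches down; taps must stay under 0.007.
- up_key_3 (a joint): Key travel is straight down, value in m below fully up, 0 to 0.011. One of the three keys that start up, at 0; which place it stands at is not told. It gives under a light push: it starts to move at about 1.7 N and sinks 1 mm for each further 0.35 N, and springs back up. Pressed beyond about 0.008 it latches down; taps must stay under 0.007.
- plastic_cup: bystander, to be left alone: open grey plastic cup, 54 mm across, 52 mm high. Origin: centre of its underside.
- reagent_bottle: bystander, to be left alone: reagent bottle with a white screw cap, 52 mm across, 106 mm high. Origin: centre of its underside.
- small_jar: bystander, to be left alone: clear faceted open jar, 56 mm across, 52 mm high. Origin: centre of its underside.
- stopper: bystander, to be left alone: small red rubber stopper standing on the rear of the key box's top, 21 mm across, 20 mm high. Origin: centre of its underside.
- marker: bystander, to be left alone: white marker pen with a black cap lying in front of the key box, 134 mm long, 13 mm thick. Origin: centre of its underside.
- lidded_cup: bystander, to be left alone: plastic cup with a blue lid, 60 mm across, 56 mm high. Origin: centre of its underside.

How it is judged:
By the outcome, as a careful person would: the job done as asked, in the order asked, and still so for the second after the job is handed in, with the robot touching nothing.
It also fails if it takes over 45 s, if anything falls off the work surface, if the arm or the gripper's body presses on something with over 40 N, if the wrist force passes 120 N, or if a joint passes its speed limit or range.

## Working session

There is one attempt and no reset: what is moved stays moved. The work goes in short steps, Python scripts to look and compute and a shell command to move; the robot and the scene stay as the last step left them, time stands still between calls to the robot, and variables do not carry over. Pictures are saved under pics/ and viewed, about 8 in all and at most 12, crops included, and the job is handed in when it is done.

```bash
ls; mkdir -p pics; python3 - <<'E'
from cell import *
import cv2,pickle
s=observe();print(s)
try: print(tip_reach)
except Exception as e: print(e)
d={}
for n in("top","side"):
    g=get_image(n);d[n]=g
    cv2.imwrite(f"pics/{n}0.png",g["image"][:,:,::-1])
    print(n,g["fx"],g["cx"],g["cy"],g["position"],g["attitude"])
pickle.dump(d,open("d.pkl","wb"))
E
```

```text
pics
{'clock': 0.0, 'joints': array([ 1.14142253,  0.43522203,  0.02496935,  1.57412044, -0.01160259,
        1.13397961, -0.07510411]), 'dq': array([ 2.94976756e-03, -2.06265463e-03,  3.95716992e-04, -1.84862280e-03,
        7.01579645e-05, -4.78694102e-04,  1.67453451e-04]), 'joint_efforts': array([ 4.36120654e-04, -6.67852592e+01,  9.85125862e-01, -3.14465690e+01,
       -6.06584083e-02,  4.28557734e-02,  1.66671293e-04]), 'position': array([ 0.2004103 , -0.59147755,  0.24293647]), 'ee_rot': array([ 2.04484496,  0.33868813, -2.04566326]), 'force': array([-0.15684981,  0.44823589,  0.35889305]), 'ft_torque': array([-0.02734865,  0.02897465,  0.01944039]), 'width': 0.9996369264301458}
0.017
top 432.7775854274754 284.5904462703227 208.80746703638155 [0.39488709 0.07569388 0.91950437] [-2.17800821  2.12409462 -0.10970712]
side 483.41492987164474 274.14236697444505 209.50031818009992 [ 0.31956977 -0.62544142  0.58932945] [-2.18408259  0.28149315 -0.1282423 ]
```

View pics/top0.png

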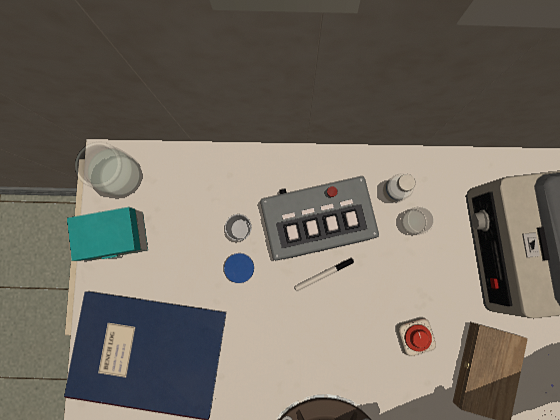

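View pics/side0.png

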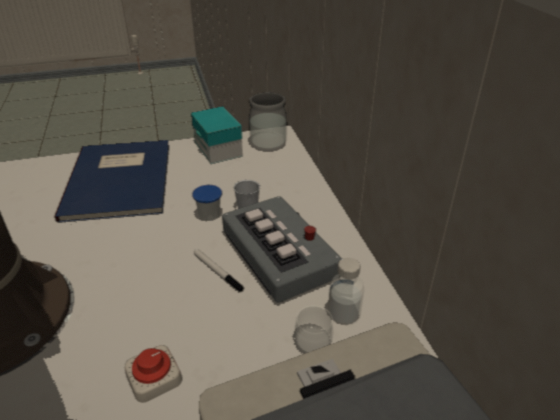

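The top view shows the key box centred near (318,218), with white keys near (292,232), (312,227), (332,222) and (351,218). Label strips sit behind the keys, the stopper is at (331,191), and the cups, jar and bottle stand either side.

```bash
cat > h.py <<'E'
import numpy as np,cv2
from scipy.spatial.transform import Rotation as R
def ray(g,uv,z):
    uv=np.atleast_2d(uv).astype(float)
    d=np.c_[(uv[:,0]-g["cx"])/g["fx"],(uv[:,1]-g["cy"])/g["fy"],np.ones(len(uv))]
    w=d@R.from_rotvec(g["attitude"]).as_matrix().T
    p=np.array(g["position"]);return p+w*((z-p[2])/w[:,2])[:,None]
def blobs(m,lo,hi):
    n,_,st,c=cv2.connectedComponentsWithStats(m.astype(np.uint8))
    return [(c[i],st[i,4]) for i in range(1,n) if lo<=st[i,4]<=hi]
E
python3 - <<'E'
import pickle;from h import *
d=pickle.load(open("d.pkl","rb"))
for n,(x0,y0,x1,y1) in (("top",(272,190,368,250)),("side",(238,203,312,265))):
    g=d[n];im=g["image"].astype(int);m=np.zeros(im.shape[:2],bool)
    thr=170 if n=="top" else 140
    m[y0:y1,x0:x1]=(im[y0:y1,x0:x1].min(2)>thr)
    for c,a in blobs(m,15,400):
        u,v=np.round(c).astype(int)
        print(n,c.round(1),a,ray(g,c,.068)[0].round(4),"range",g["range_z"][v-2:v+3,u-2:u+3].mean().round(4))
# box top outline in top image: grey mask
g=d["top"];im=g["image"];hsv=cv2.cvtColor(im,cv2.COLOR_RGB2HSV)
print(im[245,330],im[200,275],im[150,300],im[180,300])
m=((im.max(2)<150)).astype(np.uint8);m[:170]=0;m[270:]=0;m[:,:255]=0;m[:,385:]=0
cs,_=cv2.findContours(m,0,2);c=max(cs,key=cv2.contourArea);r=cv2.minAreaRect(c);b=cv2.boxPoints(r)
print(r);q=ray(g,b,.05);print(q.round(4),np.linalg.norm(np.diff(q,axis=0),axis=1),q.mean(0))
E
```

```text
top [346.1 202.4] 39 [ 0.5129 -0.0291  0.068 ] range 0.84
top [326.7 206.7] 39 [0.5033 0.0091 0.068 ] range 0.8744
top [307.5 211.1] 41 [0.4937 0.0469 0.068 ] range 0.8737
top [287.9 215.6] 39 [0.4839 0.0853 0.068 ] range 0.8739
top [351.6 218.1] 98 [ 0.4819 -0.0404  0.068 ] range 0.8519
top [331.9 222.6] 97 [ 0.472  -0.0016  0.068 ] range 0.8516
top [312.1 227.3] 101 [0.4619 0.0371 0.068 ] range 0.8506
top [292.4 231.8] 100 [0.452  0.0758 0.068 ] range 0.854
[109 107 103] [107 107 101] [198 184 166] [197 183 166]
((316.8923645019531, 215.77767944335938), (69.67012023925781, 112.39783477783203), 77.16439056396484)
[[ 0.5276  0.1549  0.05  ]
 [ 0.5843 -0.0671  0.05  ]
 [ 0.4466 -0.0986  0.05  ]
 [ 0.3913  0.1193  0.05  ]] [0.22918029 0.14129321 0.22476121] [0.48745252 0.02712794 0.05      ]
```

```bash
python3 - <<'E'
import pickle;from h import *
from cell import *
s=observe();M=R.from_rotvec(s["ee_rot"]).as_matrix();print(M.round(3))
d=pickle.load(open("d.pkl","rb"));g=d["top"]
v,u=np.mgrid[0:420:2,0:560:2];z=g["range_z"][::2,::2].ravel();ok=z>0
u=u.ravel();v=v.ravel()
c=np.c_[(u-g["cx"])/g["fx"]*z,(v-g["cy"])/g["fy"]*z,z]
p=(c@R.from_rotvec(g["attitude"]).as_matrix().T+g["position"])[ok]
for y in np.arange(-.6,.3,.1):
    print(round(y,1),[round(float(p[(abs(p[:,1]-y)<.05)&(abs(p[:,0]-x)<.05)][:,2].max(initial=-1)),2) for x in np.arange(.1,.75,.1)])
# key top heights
for uv in((292,232),(312,227),(332,223),(352,218)):
    uu,vv=uv;zz=np.median(g["range_z"][vv-2:vv+3,uu-2:uu+3]);cc=np.array([(uu-g["cx"])/g["fx"]*zz,(vv-g["cy"])/g["fy"]*zz,zz])
    print(R.from_rotvec(g["attitude"]).as_matrix()@cc+g["position"])
P=[np.array(q) for q in((.452,.0758),(.4619,.0371),(.472,-.0016),(.4819,-.0404))]
for q in P:
    print(((np.array([*q,.25])-s["position"])@M).round(4))
E
```

```text
[[-0.001  0.321 -0.947]
 [ 0.001 -0.947 -0.321]
 [-1.    -0.001  0.   ]]
-0.6 [-1.0, -1.0, -1.0, -1.0, -1.0, -1.0, -1.0]
-0.5 [0.0, 0.0, 0.0, -1.0, -1.0, 0.0, 0.07]
-0.4 [0.05, 0.05, 0.17, 0.18, 0.18, 0.18, 0.23]
-0.3 [0.05, 0.05, 0.16, 0.17, 0.17, 0.16, 0.4]
-0.2 [0.0, 0.05, 0.05, 0.0, 0.11, 0.53, 0.53]
-0.1 [0.03, 0.02, 0.02, 0.05, 0.11, 0.53, 0.53]
-0.0 [0.03, 0.0, 0.01, 0.07, 0.07, 0.53, 0.52]
0.1 [0.03, 0.0, 0.01, 0.07, 0.07, 0.52, 0.52]
0.2 [0.02, 0.02, 0.02, 0.06, 0.05, 0.52, 0.52]
[0.45168335 0.07651469 0.06601302]
[0.46224348 0.03744979 0.06983593]
[ 0.47115222 -0.00174093  0.06923352]
[ 0.48198874 -0.04090574  0.06931779]
[-0.0063 -0.5513 -0.4524]
[-0.0063 -0.5115 -0.4494]
[-0.0064 -0.4716 -0.4465]
[-0.0064 -0.4316 -0.4435]
```

```bash
python3 - <<'E'
from cell import *
import cv2
g=get_image("wrist");cv2.imwrite("pics/w0.png",g["image"][:,:,::-1])
E
```

```text
(no output)
```

The depth reading puts place 1 about 4 mm lower (0.066 against 0.069–0.070). I'll check this by touch. First I'll lift and close the jaws, then travel over the obstacles.

```bash
python3 -m inch '[[[-0.1,0,0],0],[[-0.1,0,0],0],[[0,-0.05,-0.04],0],[[0,-0.1,-0.08],0],[[0,-0.138,-0.113],0],[[0,-0.138,-0.113],0],[[0,-0.138,-0.113],0],[[0,-0.138,-0.113],0],[[0,-0.138,-0.113],0],[[0,-0.138,-0.113],0]]' 1 20
python3 -m inch '[[[0,-0.138,-0.113],0],[[0,-0.138,-0.113],0],[[0,-0.138,-0.113],0],[[0,-0.138,-0.113],0],[[0,-0.138,-0.113],0],[[0,-0.138,-0.113],0],[[0,-0.138,-0.113],0],[[0,-0.138,-0.113],0],[[0,-0.138,-0.113],0],[[0,-0.138,-0.113],0.096]]'
python3 -m inch '[[[0,-0.138,-0.113],0],[[0,-0.1,-0.07],0],[[0,0,0],0],[[0,0,0],0],[[0,0,0],0],[[0,0,0],0],[[0,0,0],0],[[0,0,0],0],[[0,0,0],0],[[0,0,0],0]]'
cat > rel.py <<'E'
from cell import *
from h import *
s=observe();M=R.from_rotvec(s["ee_rot"]).as_matrix()
print(s["clock"],s["position"].round(4),s["force"].round(2),round(s["width"],3),"yaw_y",np.degrees(np.arctan2(M[1,1],M[0,1])).round(2),"tipz",(s["position"]+M[:,0]*tip_reach)[2].round(4),"ax",M[:,0].round(4))
P=np.array([(.452,.0758),(.4619,.0371),(.472,-.0016),(.4819,-.0404)])
for i,q in enumerate(P): print(i+1,((np.array([*q,.07])-s["position"]-M[:,0]*tip_reach)@M/.2).round(4))
E
python3 rel.py
```

```text
clock: 0.98
position: [0.2891, -0.3537, 0.2836]
ee_rot: [2.044, 0.337, -2.045]
force: [0.5, -0.5, 0.3]
width: 0.323
clock: 1.82
position: [0.4145, -0.0199, 0.2838]
ee_rot: [2.087, 0.264, -2.087]
force: [0.8, -0.8, -0.6]
width: 0.004
clock: 2.65
position: [0.438, 0.0333, 0.2838]
ee_rot: [2.088, 0.263, -2.088]
force: [-0.3, -0.0, 0.1]
width: 0.005
2.65 [0.438  0.0333 0.2838] [-0.28 -0.05  0.07] 0.005 yaw_y -75.64 tipz 0.2668 ax [ 2.e-04 -2.e-04 -1.e+00]
1 [ 0.984  -0.189  -0.1202]
2 [ 0.984   0.0107 -0.1202]
3 [ 0.9841  0.2107 -0.1211]
4 [ 0.9841  0.4109 -0.121 ]
```

```bash
python3 -m inch '[[[0,0.011,-0.12],0],[[0.15,0,0],0],[[0.15,0,0],0],[[0.15,0,0],0],[[0.15,0,0],0],[[0.15,0,0],0],[[0.1,0,0],0],[[0.08,0,0],0],[[0.03,0,0],0],[[0,0,0],0]]'
python3 -m inch '[[[0,0,0],0],[[0,0,0],0],[[0,0,0],0],[[0,0,0],0],[[0,0,0],0],[[0,0,0],0],[[0,0,0],0],[[0,0,0],0],[[0,0,0],0],[[0,0,0],0]]'
python3 rel.py; python3 - <<'E'
from cell import *
import cv2,numpy as np
a=get_image("top")["image"][170:270,220:420];b=get_image("side")["image"][150:310,190:390]
a=cv2.resize(a,None,fx=3,fy=3);b=cv2.resize(b,None,fx=2,fy=2)
c=np.zeros((600,600,3),np.uint8);c[:300,:600]=a;c[300:,:]=cv2.resize(b,(600,480))[:300]
cv2.imwrite("pics/h1.png",c[:,:,::-1])
E
```

```text
clock: 3.48
position: [0.4611, 0.0373, 0.0906]
ee_rot: [2.085, 0.264, -2.09]
force: [-1.0, -0.4, 0.3]
width: 0.011
clock: 4.32
position: [0.4618, 0.0375, 0.0917]
ee_rot: [2.088, 0.264, -2.088]
force: [0.1, 0.2, -0.5]
width: -0.0
4.3167 [0.4618 0.0375 0.0917] [ 0.06  0.25 -0.52] -0.0 yaw_y -75.6 tipz 0.0747 ax [-1.e-04 -0.e+00 -1.e+00]
1 [ 0.0234 -0.1977  0.    ]
2 [0.0234 0.002  0.0002]
3 [ 0.0234  0.202  -0.0006]
4 [ 2.340e-02  4.022e-01 -3.000e-04]
```

View pics/h1.png

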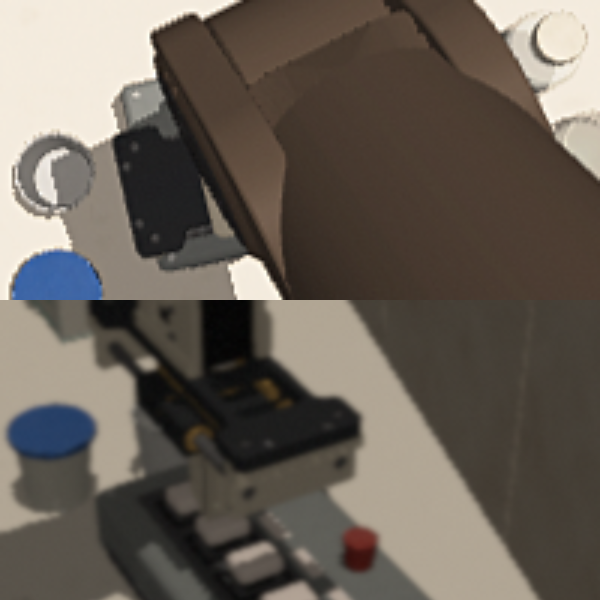

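The fingers hover centred over place 2 with the cups clear. Next I'll tap it gently, about 3 mm past the "up" height.

```bash
python3 -m inch '[[[0.01,0,0],0],[[0.01,0,0],0],[[0.01,0,0],0],[[0.01,0,0],0],[[0,0,0],0],[[0,0,0],0],[[0,0,0],0],[[0,0,0],0],[[0,0,0],0],[[0,0,0],0]]'
python3 rel.py|head -1
```

```text
clock: 5.25
position: [0.4619, 0.0375, 0.0838]
ee_rot: [2.088, 0.264, -2.087]
force: [-0.4, 0.6, 2.9]
width: 0.007
5.25 [0.4619 0.0375 0.0838] [-0.35  0.57  2.88] 0.007 yaw_y -75.6 tipz 0.0668 ax [ 2.e-04 -0.e+00 -1.e+00]
```

Key 2 gives: at 3 mm down the force is 2.9 N, which is an up key. On to place 1.

```bash
python3 -m inch '[[[-0.08,0,0],0],[[0,-0.05,0],0],[[0,-0.1,0],0],[[0,-0.05,0],0],[[0.03,0,0],0],[[0.03,0,0],0],[[0.01,0,0],0],[[0.005,0,0],0],[[0,0,0],0],[[0,0,0],0]]'
python3 rel.py|head -2
python3 -m inch '[[[0.005,0,0],0],[[0,0,0],0],[[0.005,0,0],0],[[0,0,0],0],[[0,0,0],0],[[0,0,0],0],[[0,0,0],0],[[0,0,0],0],[[0,0,0],0],[[0,0,0],0]]'
python3 rel.py|head -2
```

```text
clock: 6.08
position: [0.4519, 0.0757, 0.0845]
ee_rot: [2.087, 0.263, -2.089]
force: [-0.8, 0.5, -0.1]
width: 0.008
6.0833 [0.4519 0.0757 0.0845] [-0.76  0.47 -0.07] 0.008 yaw_y -75.65 tipz 0.0675 ax [-5.e-04 -3.e-04 -1.e+00]
1 [-0.0126 -0.0005 -0.0006]
clock: 6.92
position: [0.4521, 0.0762, 0.0828]
ee_rot: [2.088, 0.264, -2.087]
force: [0.4, -1.3, 3.3]
width: 0.004
6.9167 [0.4521 0.0762 0.0828] [ 0.45 -1.31  3.3 ] 0.004 yaw_y -75.6 tipz 0.0658 ax [ 3.e-04 -1.e-04 -1.e+00]
1 [-0.021   0.0017  0.0009]
```

There was no contact at 67.5 mm, where key 2 already pushed back. At 65.8 mm it is firm at 3.3 N, so place 1 is the latched key. Pressing it home.

```bash
python3 -m inch '[[[0.005,0,0],0],[[0.005,0,0],0],[[0.005,0,0],0],[[0.005,0,0],0],[[0.005,0,0],0],[[0.005,0,0],0],[[0.003,0,0],0],[[0,0,0],0],[[0,0,0],0],[[0,0,0],0]]'
python3 rel.py|head -1
```

```text
clock: 7.75
position: [0.4521, 0.0762, 0.0763]
ee_rot: [2.088, 0.263, -2.087]
force: [-1.3, -2.3, 8.2]
width: 0.007
7.75 [0.4521 0.0762 0.0763] [-1.27 -2.29  8.24] 0.007 yaw_y -75.6 tipz 0.0593 ax [ 4.e-04 -2.e-04 -1.e+00]
```

Tip at 59.3 mm with 8.2 N, so the key is on its stop. I'll lift straight up, then tap it lightly to check that it popped up.

```bash
python3 -m inch '[[[-0.03,0,0],0],[[-0.05,0,0],0],[[0,0,0],0],[[0,0,0],0],[[0.01,0,0],0],[[0.01,0,0],0],[[0.01,0,0],0],[[0.0085,0,0],0],[[0,0,0],0],[[0,0,0],0]]'
python3 rel.py|head -1
```

```text
clock: 8.58
position: [0.4516, 0.0762, 0.0842]
ee_rot: [2.087, 0.264, -2.088]
force: [-1.7, 0.0, 2.6]
width: 0.008
8.5833 [0.4516 0.0762 0.0842] [-1.75  0.01  2.63] 0.008 yaw_y -75.59 tipz 0.0672 ax [-8.e-04 -2.e-04 -1.e+00]
```

Place 1 now touches at the up height and gives (2.6 N at 67.2 mm). Retreating so the cameras can check.

```bash
python3 -m inch '[[[-0.05,0,0],0],[[-0.15,0,0],0],[[-0.2,0,0],0],[[-0.2,0,0],0],[[-0.2,0,0],0],[[-0.2,0,0],0],[[0,0.08,0.06],0],[[0,0.12,0.1],0],[[0,0.12,0.1],0],[[0,0.12,0.1],0]]'
python3 -m inch '[[[0,0.12,0.1],0],[[0,0.12,0.1],0],[[0,0.12,0.1],0],[[0,0.12,0.1],0],[[0,0.12,0.1],0],[[0,0.12,0.1],0],[[0,0.12,0.1],0],[[0,0.12,0.08],0],[[0,0.12,0.06],0],[[0,0.12,0],0]]'
python3 -m inch '[[[0,0.1,0],0],[[0,0.1,0],0],[[0,0,0],0],[[0,0,0],0],[[0,0,0],0],[[0,0,0],0],[[0,0,0],0],[[0,0,0],0],[[0,0,0],0],[[0,0,0],0]]'
python3 rel.py|head -1
python3 - <<'E'
import pickle;from h import *
from cell import *
d=pickle.load(open("d.pkl","rb"));g=get_image("top");s=get_image("side")
A=R.from_rotvec(g["attitude"]).as_matrix()
for uu,vv in((292,232),(312,227),(332,223),(352,218)):
    zz=np.median(g["range_z"][vv-2:vv+3,uu-2:uu+3]);print((A@np.array([(uu-g["cx"])/g["fx"]*zz,(vv-g["cy"])/g["fy"]*zz,zz])+g["position"]).round(4))
df=cv2.absdiff(g["image"],d["top"]["image"])[160:300,215:440].max(2)
print("changed px top",[(c.round()+[215,160],a) for c,a in blobs(df>40,4,99999)])
cv2.imwrite("pics/end.png",np.vstack([cv2.resize(g["image"][160:300,215:440],(560,348)),s["image"][150:350,:]])[:,:,::-1])
E
```

```text
clock: 9.42
position: [0.4032, -0.0275, 0.2853]
ee_rot: [2.088, 0.265, -2.086]
force: [0.3, -0.7, -1.1]
width: 0.004
clock: 10.25
position: [0.2986, -0.3027, 0.2852]
ee_rot: [2.089, 0.261, -2.089]
force: [-0.3, 0.2, -0.3]
width: 0.002
clock: 11.08
position: [0.311, -0.3396, 0.2845]
ee_rot: [2.087, 0.264, -2.087]
force: [0.0, -0.5, -0.6]
width: 0.004
11.0833 [ 0.311  -0.3396  0.2845] [ 0.   -0.48 -0.6 ] 0.004 yaw_y -75.58 tipz 0.2675 ax [ 1.e-04 -1.e-04 -1.e+00]
[0.4515 0.0765 0.0688]
[0.4623 0.0374 0.0693]
[ 0.4712 -0.0017  0.0692]
[ 0.482  -0.0409  0.0695]
changed px top [(array([423., 292.]), np.int32(474))]
```

View pics/end.png

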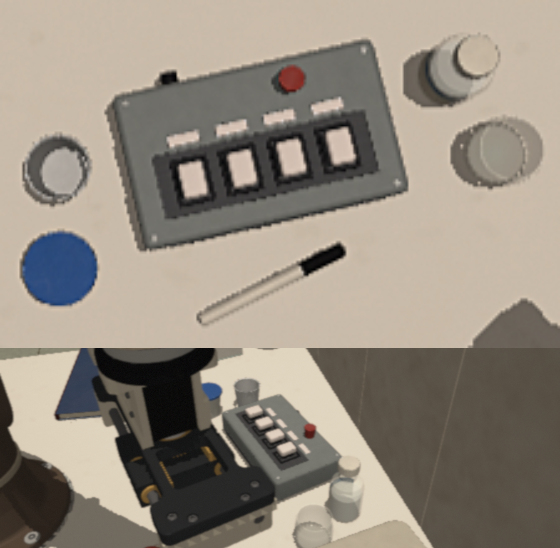

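All four keys read level at 69 mm. The only change in the top view is the arm's shadow in the lower right corner, so the bystanders have not moved. Handing in.

```bash
python3 -c "from cell import *;print(sign_off())"
```

```text
the job is handed in; nothing more can be done
None
```

The latched key was at place 1, the left end of the row. I pressed it home and it popped up; all four keys now read as up, and I handed the job in at about 11 s on the robot's clock.

- **Finding it:** By touch, key 2 gave at up height (2.9 N at about 3 mm down). Key 1 gave no contact at 67.5 mm and was firm at 65.8 mm (3.3 N). The top camera's depth reading had already suggested place 1. I did not tap keys 3 and 4; they are judged up from camera depth alone.
- **Pressing it:** I pressed key 1 to its stop (tip at 59.3 mm, 8.2 N) and let go. A light tap afterwards gave at up height (2.6 N at 67.2 mm).
- **Final checks:** The camera depth put all four key tops at 68.8–69.5 mm, against 66.0 mm for key 1 at the start. The top view before and after differed only by the arm's shadow near the box, so nothing around it had moved. The robot ended clear of everything, and no check failed or disagreed.

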